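# Slide the top port plate off the stack into the inspection corner

### The job

Slide the top port plate sideways off the stack, without lifting it and without shifting the plates under it, across onto the level inspection bay. Press it gently home against the sprung end stop and hold that push for a moment, then do the same sideways against the long side fence, so that it ends square in the corner, touching both. Pushing the plate with about 10 N is right, and more than 15 N on either bar is too much; leave the pistons and the bearing alone.

Things in the scene. Friction and masses are not known exactly. Their poses are not given: they have to be found in the camera images.
- plate_c (a point): Centre (half-way up) of the top plate of a stack of four equal bare ground-steel port plates, each 96 mm (its x) by 110 mm (its y) by 10 mm thick, 0.45 kg give or take a third, with a 36 mm bore through the middle; z up. This plate is to be slid along the fixture's +x. It lies flush on the next plate; too wide to grip across, it can be pushed at its edge. Sliding takes some 2 to 4 N, more if it is pressed down.
- plate3: The plate directly under the top one, same size; origin at the centre of its underside (its top is 10 mm higher). Held in place only by friction; must stay where it is.
- plate2: The third plate from the top; origin at the centre of its underside. Must stay.
- plate1: The lowest plate, lying on the fixture's base; origin at the centre of its underside. Must stay.
- fixture: Fixed blue fixture, origin at bench level, x = slide direction (stack to bay), z up. Base x -145 to 171, y -115 to 95 mm, 12 mm thick; the stack stands on it at about x -75, y 0. The bay is a flat dark steel block, x -17 to 161, y -110 to 80, its top at z 41 mm, 1 mm below the top plate's underside; 10 mm gap to the stack. The bay's +y side is open, and so is the stack all round.
- stop: End stop on the bay. Origin at bay level on the front (-x) face of its fixed bracket (fixture x 141, y -18 mm), axes as the fixture's. The bracket carries an adjustable aluminium bar (80 mm in y, 14 mm tall) whose face is set anywhere 26 to 56 mm in front (-x) of the bracket; the setting is not measured: feel for it. The bar gives 1 mm per 12 N; a light brass pin (0.7 N) stands 2.5 mm out of its face.
- fence: Aluminium side-fence bar, 100 mm long in x, 12 mm thick, 14 mm tall, on stiff rubber springs (about 12 N per mm; gives up to 6 mm along -y). Origin at the middle of the face that the plate meets, at bay level (fixture x 50, y -73 mm); axes as the fixture's. The plate meets it from +y; its centre is then 55 mm in front of the face. A blue backing block stands behind, 24 mm tall.
- piston0: Bystander: brass piston standing on its foot, 48 mm across, 66 mm tall, origin under its centre. Leave alone.
- piston1: Bystander: dark steel piston, same shape and size as the other. Leave alone.
- bearing: Bystander: roller bearing lying flat, 80 mm across, 30 mm tall, origin under its centre. Leave alone.

How it is judged:
By the outcome, as a careful person would: the job done as asked, in the order asked, and still so for the second after the job is handed in, with the robot touching nothing.
It also fails if it takes over 72 s, if anything falls off the work surface, if the arm or the gripper's body presses on something with over 40 N, if the wrist force passes 120 N, or if a joint passes its speed limit or range.

### The arm

A 6-joint arm with a two-finger parallel gripper is mounted at the origin on the work surface. World frame = base frame: x ahead of the robot, y to its left, z up, the work surface at z = 0. Lengths are in m, angles in rad, forces in N, time in s.
With the tool pointing down it reaches from about 0.375 to 0.975 m from the base axis. Payload 3.8 kg.
Tool frame: the origin (TCP) lies midway between the tips of the shut fingers; the grasp point (between the pads) lies env.grip_point_offset behind it (env.grip_point_offset is the distance from the TCP to the grasp point, in m); z points along the fingers, y is the line along which they close (so a half turn about z gives the same grasp; the last joint's range is limited). The gripper opens to 85 mm and grips with 20 to 120 N. Pads are 22 mm wide; open, the fingers measure 114 mm over their backs; the gripper's body (76 mm by 85 mm) begins 54 mm behind the grasp point. The pads swing forward as they close: fully open they stand 13 mm farther back than shut.
Start: joints at [1.291, 0.264, 1.604, -0, 1.274, -0.037], TCP at [0.162, 0.655, 0.231] pointing down, gripper open.
Joint ranges: [-2.63, 2.63], [-0.94, 2.18], [0.31, 2.57], [-1.31, 4.45], [0, 2.66], [-2.55, 2.55]. Speed limits (rad/s): [2.57, 2.57, 3.14, 3.14, 3.14, 3.14].

### API

Orientations are given as a unit quaternion [x, y, z, w].
In Python, from rig import env gives the robot as it stands. The module is installed in compiled form; this text tells all that it offers.
- The arm moves only by the shell command python3 -m creep 'ROWS' [OPENING] [FORCE]. ROWS is text: rows parted by semicolons, each of 4 numbers parted by spaces: the shift along the tool's x, y, z in cm, then the turn about the tool's z in degrees. A call has 1 to 20 rows; each row is the pose to reach, as a shift and turn from the pose commanded when the call began, along the tool's axes at that moment; what a row does not reach only later rows make up. A row lasts 1/10 s, in which the tool goes at most 50 mm and 8.59 degrees, less where a joint would pass 70% of its speed; a pose out of reach is approached as far as the arm can. A call with a gripper value outside its range is refused whole. OPENING is the closure, from 0 (fully open) to 1 (shut), set as the call begins (- or left out, the last holds). The fingers move at their own pace and stop on an object; FORCE is the grip in N (left out, the last holds). Time passes only in rows, so rows that repeat a pose let the fingers close. It gives the time, the measured TCP pose, the force, the opening and the grip force at its end, in the units of the state.
- env.sense(): the state, without advancing time (a new reading comes with each control period).
- env.get_image(name): name is "scene" or "side" or "wrist"; returns the picture (400x640x3 uint8, blue, green, red); there is no depth.
- env.camera_info(name): a dict with "K" (3x3 intrinsics, pixels), "dist_coeffs" ([k1, k2, p1, p2, k3] as OpenCV has them; the pictures are not rectified), "extrinsics" (4x4, takes a point from camera to world coordinates). Camera axes: x right, y up, looking along -z (the intrinsics and any distortion apply to the point x, -y, -z); pixel columns grow to the right and rows downward; lengths in m; the calibration is good to about 2 mm. A picture is of the moment at which its call begins: read the wrist's pose just before it. camera_info takes no time and is no camera call; for the wrist camera it gives the pose at the moment of the call.
- env.sign_off(): hands the job in; it is judged then, once.
The state is a dict: "time_s": time; "joint_positions": joint angles; "qvel": joint speeds; "tau": joint torques, N m; "ee_pos": TCP position; "ee_rot": TCP orientation; "contact_force": force on the tool from outside, world axes, zero at the start; "ft_torque": the same for the moment, N m; "grip_width": finger opening in m; "grasp_force": force on a finger pad.
Only numpy, scipy, OpenCV 4.12 (cv2) and the standard library are available. Lean on these libraries where they do the work, as an engineer would, in place of code of your own. Each camera call takes 0.05 s, during which the arm holds its last target. There are 200 camera calls.

## Working session

There is one attempt and no reset: what is moved stays moved. The work goes in short steps, Python scripts to look and compute and a shell command to move; the robot and the scene stay as the last step left them, time stands still between calls to the robot, and variables do not carry over. Pictures are saved under pics/ and viewed, at most 10 in all, crops included, and the job is handed in when it is done.

```bash
mkdir -p pics; python3 - <<'E'
from rig import env
import cv2,numpy as np
s=env.sense();print(s['time_s'],s['ee_pos'],s['ee_rot'],s['contact_force'],env.grip_point_offset,s['grip_width'])
for n in("scene","side"):
    c=env.camera_info(n);print(n,np.round(c['K'],1).tolist(),c['dist_coeffs'],np.round(c['extrinsics'],3).tolist())
    cv2.imwrite(f'pics/{n}0.png',env.get_image(n))
E
```

```text
0.0 [0.16208563 0.65450826 0.22996026] [ 1.21084518e-01  9.92641596e-01 -1.08349658e-03 -1.64750147e-04] [ 0.02256744 -1.29808051 -0.05809271] 0.0187 0.08551774958134382
scene [[422.8, 0.0, 321.0], [0.0, 422.8, 190.4], [0.0, 0.0, 1.0]] [-0.01662308  0.          0.          0.          0.        ] [[0.697, -0.466, 0.545, 1.074], [0.717, 0.463, -0.521, -0.515], [-0.009, 0.754, 0.657, 0.687], [0.0, 0.0, 0.0, 1.0]]
side [[372.5, 0.0, 319.9], [0.0, 372.5, 200.5], [0.0, 0.0, 1.0]] [-0.08055605  0.          0.          0.          0.        ] [[-0.891, 0.24, -0.385, 0.226], [-0.454, -0.493, 0.742, 0.59], [-0.011, 0.836, 0.548, 0.515], [0.0, 0.0, 0.0, 1.0]]
```

View pics/scene0.png

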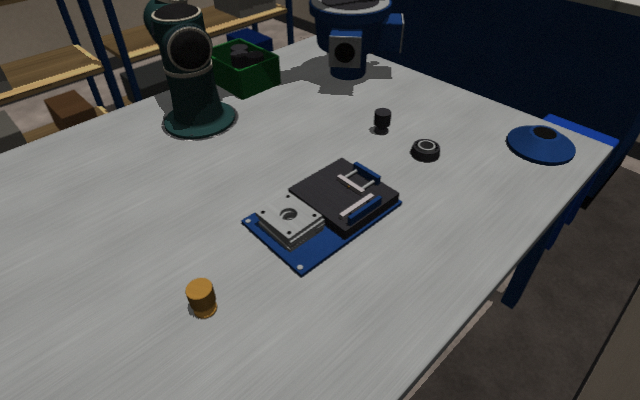

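View pics/side0.png

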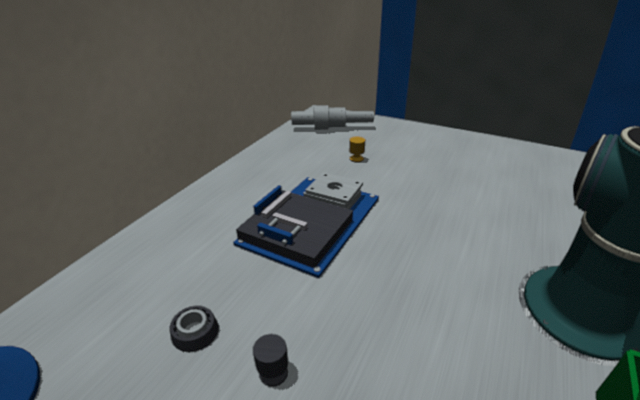

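The fixture is at about (320,210) in the scene view and (305,225) in the side view. In the scene view the stack sits at its near-left, with the bay up and to the right.

```bash
cat > h.py <<'E'
import numpy as np,cv2
def rays(c,px):
    K=np.array(c['K']);d=np.array(c['dist_coeffs']);E=np.array(c['extrinsics'])
    u=cv2.undistortPoints(np.array(px,float).reshape(-1,1,2),K,d).reshape(-1,2)
    v=np.c_[u[:,0],-u[:,1],-np.ones(len(u))]@E[:3,:3].T
    return E[:3,3],v
def onplane(c,px,z):
    o,v=rays(c,px); return o+v*((z-o[2])/v[:,2])[:,None]
def proj(c,P):
    E=np.array(c['extrinsics']);q=(np.array(P,float).reshape(-1,3)-E[:3,3])@E[:3,:3]
    q=q*[1,-1,-1]
    return cv2.projectPoints(q,np.zeros(3),np.zeros(3),np.array(c['K']),np.array(c['dist_coeffs']))[0].reshape(-1,2)
E
python3 - <<'E'
from rig import env
from h import *
c=env.camera_info("scene")
print(onplane(c,[(242,222),(301,270),(401,203)],.012))
print(onplane(c,[(290,191),(345,159),(399,194)],.041))
print(onplane(c,[(258,213),(290,238),(325,216),(290,194),(289,214)],.052))
c=env.camera_info("side")
print(onplane(c,[(235,242),(318,275),(378,197)],.012))
print(onplane(c,[(310,179),(304,197),(354,206),(364,184),(335,185)],.052))
E
```

```text
[[ 0.46711462 -0.18047682  0.012     ]
 [ 0.66010517 -0.17671373  0.012     ]
 [ 0.67896606  0.12229904  0.012     ]]
[[ 0.48944982 -0.05506041  0.041     ]
 [ 0.49460429  0.1253888   0.041     ]
 [ 0.67394158  0.11594144  0.041     ]]
[[ 0.50522238 -0.15942187  0.052     ]
 [ 0.60874999 -0.15808766  0.052     ]
 [ 0.61347238 -0.06316618  0.052     ]
 [ 0.507211   -0.0696887   0.052     ]
 [ 0.55467422 -0.11385326  0.052     ]]
[[ 0.66910551  0.13085084  0.012     ]
 [ 0.46642607  0.13921623  0.012     ]
 [ 0.45686241 -0.1694757   0.012     ]]
[[ 0.61842005 -0.11362656  0.052     ]
 [ 0.59151828 -0.03445545  0.052     ]
 [ 0.47389467 -0.050772    0.052     ]
 [ 0.48880579 -0.14962211  0.052     ]
 [ 0.55014014 -0.11445882  0.052     ]]
```

```bash
cat > go.py <<'E'
# print shift in tool axes (cm) and turn (deg) to target TCP xyz, world yaw (deg) of tool x
import sys,numpy as np
from scipy.spatial.transform import Rotation as R
from rig import env
def go(p,yaw):
    s=env.sense();r=R.from_quat(s['ee_rot']).as_matrix()
    d=r.T@(np.array(p)-s['ee_pos'])*100
    cur=np.degrees(np.arctan2(r[1,0],r[0,0]))
    print('t',s['time_s'],'shift',np.round(d,3),'turn',round(-((yaw-cur+180)%360-180),2),'toolx yaw',round(cur,2))
if __name__=='__main__': go([float(a) for a in sys.argv[1:4]],float(sys.argv[4]))
E
python3 go.py 0.55 -0.09 0.27 87.5; python3 - <<'E'
from rig import env
import numpy as np
c=env.camera_info("wrist");s=env.sense()
from scipy.spatial.transform import Rotation as R
r=R.from_quat(s['ee_rot']).as_matrix();E=np.array(c['extrinsics'])
print(r.T@(E[:3,3]-s['ee_pos']),np.round(r.T@E[:3,:3],3),c['K'],c['dist_coeffs'])
E
```

```text
t 0.1 shift [-55.556 -62.954  -3.873] turn 78.59 toolx yaw 166.09
[ 0.07251158  0.00048017 -0.14167076] [[ 0.     0.959  0.285]
 [ 1.    -0.    -0.   ]
 [ 0.     0.285 -0.959]] [[312.60921046   0.         320.75003074]
 [  0.         312.60921046 203.77285054]
 [  0.           0.           1.        ]] [-0.05948988  0.          0.          0.          0.        ]
```

```bash
python3 -m creep '-2.7 -2.8 -0.2 4;-5.4 -5.6 -0.4 8;-8.2 -8.4 -0.6 12;-10.9 -11.2 -0.8 16;-13.6 -14 -1 20;-16.3 -16.8 -1.2 24;-19 -19.6 -1.4 28;-21.8 -22.4 -1.6 32;-24.5 -25.2 -1.8 36;-27.2 -28 -2 40;-29.9 -30.8 -2.2 44;-32.6 -33.6 -2.4 48;-35.4 -36.4 -2.6 52;-38.1 -39.2 -2.8 56;-40.8 -42 -3 60;-43.5 -44.8 -3.2 64;-46.2 -47.6 -3.4 68;-49 -50.4 -3.6 72;-51.7 -53.2 -3.8 76;-54.4 -56 -3.9 78.6' 1 20 && python3 -m creep '0 0 0 0;0 0 0 0;0 0 0 0' && python3 - <<'E'
from rig import env
import cv2,numpy as np,json
s=env.sense();c=env.camera_info("wrist");im=env.get_image("wrist")
cv2.imwrite('pics/w1.png',im)
json.dump({k:np.array(v).tolist() for k,v in c.items() if k in('K','dist_coeffs','extrinsics')},open('w1.json','w'))
print(s['ee_pos'],s['ee_rot'],s['contact_force'],s['grip_width'],np.round(s['joint_positions'],2))
E
```

```text
time_s: 2.1
ee_pos: [0.556, -0.0207, 0.27]
ee_rot: [0.723, 0.69, -0.0, -0.0]
contact_force: [0.3, 0.2, -0.3]
grip_width: -0.0003
grasp_force: 0.0
time_s: 2.4
ee_pos: [0.5549, -0.0184, 0.2697]
ee_rot: [0.722, 0.692, -0.0, -0.001]
contact_force: [0.2, 0.2, -0.1]
grip_width: -0.0003
grasp_force: 0.0
[ 0.55494925 -0.01844447  0.26972915] [ 7.22202271e-01  6.91681540e-01 -2.75825758e-04 -6.71821596e-04] [ 0.22158907  0.19537996 -0.10187012] -0.00026968037566558887 [-0.08  0.02  1.81  0.    1.31 -0.04]
```

View pics/w1.png

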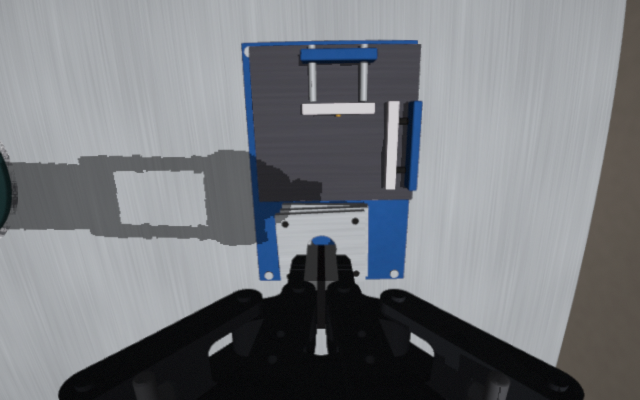

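The wrist view shows the bay (248–421, 45–200), stop bar (302–375, 108) with its pin at (338,115), fence (392,145), and the stack at (275–368, 203–280), partly hidden by the gripper. I'll enlarge the bay and stack.

```bash
python3 -c "
import cv2
im=cv2.imread('pics/w1.png')[190:290,245:425]
cv2.imwrite('pics/w1c.png',cv2.convertScaleAbs(cv2.resize(im,None,fx=4.4,fy=4.4,interpolation=cv2.INTER_CUBIC),alpha=1.0))"
```

```text
(no output)
```

View pics/w1c.png

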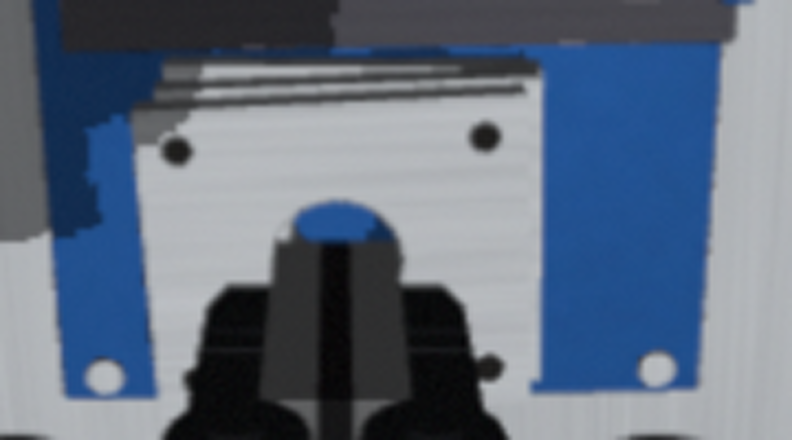

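```bash
cat > m1.py <<'E'
import json
from h import *
c=json.load(open('w1.json'))
def cr(p): return [(245+x/4.4,190+y/4.4) for x,y in p]
def pr(n,px,z):
    P=onplane(c,px,z)[:,:2]*1e3; print(n,np.round(P,1).tolist()); return P
def ang(a,b): return round(np.degrees(np.arctan2(*(b-a)[::-1])),2)
b=pr('base back L,R',cr([(65,397),(698,388)]),.012)
print('yaw fix from base back',ang(b[0],b[1])+90)
f=pr('bay farL farR nearL nearR',[(248,47),(420,45),(259.5,201),(412,198)],.041)
print('yaw',ang(f[0],f[1])+90,ang(f[2],f[3])+90,ang(f[2],f[0]),ang(f[3],f[1]))
p=pr('top plate front L R, left edge back',cr([(133,107),(524,90),(157,395)]),.052)
print('plate yaw',ang(p[0],p[1])+90,ang(p[2],p[0]))
h=pr('holes FL FR BR',cr([(176,151),(485,136),(489,368)]),.052)
print('plate yaw holes',ang(h[0],h[1])+90,ang(h[2],h[1]),'ctr',(h[0]+h[2])/2)
s=pr('stopbar front top L R',[(303,113.5),(374,111.5)],.055); print(ang(s[0],s[1])+90)
s=pr('stopbracket top front',[(302,60),(376,59)],.065)
s=pr('fence face top',[(387,101),(385.5,188)],.055);print(ang(s[1],s[0]))
E
python3 m1.py
```

```text
base back L,R [[459.3, -175.7], [667.4, -181.3]]
yaw fix from base back 88.47
bay farL farR nearL nearR [[481.1, 126.7], [669.3, 121.1], [477.4, -48.7], [665.9, -52.8]]
yaw 88.28 88.75 88.8 88.87
top plate front L R, left edge back [[497.3, -63.2], [605.1, -62.8], [496.6, -153.0]]
plate yaw 90.2 89.56
holes FL FR BR [[508.2, -76.6], [594.2, -75.8], [594.7, -148.0]]
plate yaw holes 90.54 90.37 ctr [ 551.45033829 -112.31200535]
stopbar front top L R [[538.1, 53.1], [616.3, 52.0]]
89.21
stopbracket top front [[540.7, 106.7], [616.8, 104.6]]
fence face top [[630.5, 62.6], [630.0, -35.2]]
89.69
```

```bash
python3 go.py 0.5513 -0.178 0.10 90.3; python3 -c "
from rig import env
from h import *
print(onplane(env.camera_info('scene'),[(204,313),(383,131),(426,158)],0))"
```

```text
t 2.45 shift [-15.994   0.332  16.984] turn -2.74 toolx yaw 87.56
[[ 0.60037137 -0.36716928  0.        ]
 [ 0.44249908  0.34503148  0.        ]
 [ 0.60910266  0.32451309  0.        ]]
```

```bash
python3 -m creep '-3 0 0 -1;-6 0.1 2 -1.5;-9 0.1 5 -2;-12 0.2 8 -2.5;-14.5 0.3 12 -2.7;-16 0.3 15 -2.7;-16 0.3 17 -2.7;-16 0.3 17 -2.7;-16 0.3 17 -2.7;-16 0.3 17 -2.7;-16 0.3 17 -2.7' && python3 go.py 0.5513 -0.178 0.046 90.3; python3 - <<'E'
from rig import env
import cv2,numpy as np,json
s=env.sense();c=env.camera_info("wrist");im=env.get_image("wrist")
cv2.imwrite('pics/w2.png',im)
json.dump({k:np.array(v).tolist() for k,v in c.items() if k in('K','dist_coeffs','extrinsics')},open('w2.json','w'))
E
```

```text
time_s: 3.55
ee_pos: [0.5532, -0.1789, 0.1024]
ee_rot: [0.706, 0.709, 0.001, 0.002]
contact_force: [0.6, 0.4, -0.9]
grip_width: 0.0001
grasp_force: 0.0
t 3.55 shift [ 0.101 -0.208  5.642] turn -0.05 toolx yaw 90.25
```

View pics/w2.png

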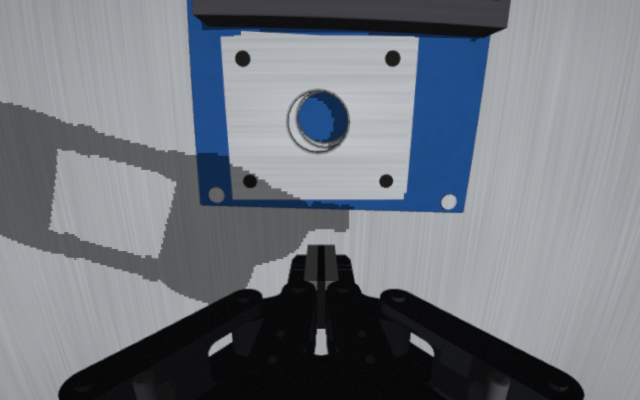

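Now the whole top plate is visible: holes at (242,58), (392,58), (386,181), (250,181), the back edge at row ~199, and clear space behind it for the fingers.

```bash
python3 - <<'E'
import json
from h import *
c=json.load(open('w2.json'));g=cv2.cvtColor(cv2.imread('pics/w2.png'),6)
n,l,st,ce=cv2.connectedComponentsWithStats((g<70).astype(np.uint8))
h=np.array([ce[i] for i in range(1,n) if 80<st[i,4]<400 and ce[i][1]<200]);print(h.round(1).tolist())
P=onplane(c,h,.052)[:,:2]*1e3;print(P.round(1).tolist(),'mean',P.mean(0))
e=onplane(c,[(233,199),(404,199)],.052)[:,:2]*1e3;print('back edge',e.round(1).tolist())
e=onplane(c,[(201,205),(463,212)],.012)[:,:2]*1e3;print('base back',e.round(1).tolist())
E
python3 go.py 0.5518 -0.178 0.046 90.3
```

```text
[[242.4, 58.1], [392.3, 58.1], [429.2, 77.9], [249.6, 180.8], [385.8, 180.6]]
[[508.3, -76.4], [593.9, -76.0], [616.1, -86.4], [508.6, -148.2], [594.3, -147.7]] mean [ 564.2184602  -106.94642191]
back edge [[497.2, -160.1], [606.8, -159.7]]
base back [[459.9, -176.4], [666.2, -181.4]]
t 3.6 shift [ 0.108 -0.139  5.622] turn -0.06 toolx yaw 90.24
```

```bash
python3 -m creep '0 -0.1 1.5 0;0.1 -0.1 3 0;0.1 -0.1 4.5 0;0.1 -0.1 5.6 0;0.1 -0.1 5.6 0;0.1 -0.1 5.6 0;0.1 -0.1 5.6 0' && python3 go.py 0.5513 -0.171 0.046 90.3
```

```text
time_s: 4.3
ee_pos: [0.5512, -0.1784, 0.0447]
ee_rot: [0.706, 0.708, 0.0, 0.0]
contact_force: [0.2, -0.7, 0.4]
grip_width: -0.0002
grasp_force: 0.0
t 4.3 shift [ 0.739  0.008 -0.13 ] turn -0.12 toolx yaw 90.18
```

```bash
python3 -m creep '0.2 0 -0.1 0;0.4 0 -0.1 0;0.5 0 -0.1 0;0.6 0 -0.1 0;0.7 0 -0.1 0;0.8 0 -0.1 0;0.9 0 -0.1 0;0.9 0 -0.1 0' && python3 -m creep '0.1 0 0 0;0.2 0 0 0;0.3 0 0 0;0.4 0 0 0;0.5 0 0 0;0.5 0 0 0'
```

```text
time_s: 5.1
ee_pos: [0.5509, -0.1695, 0.0455]
ee_rot: [0.706, 0.708, -0.0, 0.0]
contact_force: [-0.7, -3.8, 1.3]
grip_width: 0.0
grasp_force: 1.5
time_s: 5.7
ee_pos: [0.5508, -0.1641, 0.0455]
ee_rot: [0.706, 0.708, 0.0, 0.0]
contact_force: [0.2, -3.7, 2.4]
grip_width: 0.0
grasp_force: 1.7
```

```bash
python3 -m creep '0.25 0 0 0;0.5 0 0 0;0.75 0.02 0 0;1 0.03 0 0;1.25 0.03 0 0;1.5 0.04 0 0;1.75 0.05 0 0;2 0.05 0 0;2.25 0.06 0 0;2.5 0.07 0 0.1;2.75 0.08 0 0.2;3 0.08 0 0.3;3.25 0.09 0 0.4;3.5 0.1 0 0.5;3.75 0.11 0 0.6;4 0.11 0 0.7;4.25 0.12 0 0.8;4.5 0.13 0 0.9;4.75 0.14 0 1;5 0.14 0 1' && python3 - <<'E'
from rig import env
import cv2,numpy as np,json
s=env.sense();c=env.camera_info("wrist");im=env.get_image("wrist")
cv2.imwrite('pics/w3.png',im)
json.dump({k:np.array(v).tolist() for k,v in c.items() if k in('K','dist_coeffs','extrinsics')},open('w3.json','w'))
E
```

```text
time_s: 7.7
ee_pos: [0.5519, -0.114, 0.0454]
ee_rot: [0.712, 0.702, -0.0, 0.0]
contact_force: [-0.2, -5.8, 3.7]
grip_width: -0.0001
grasp_force: 2.6
```

View pics/w3.png

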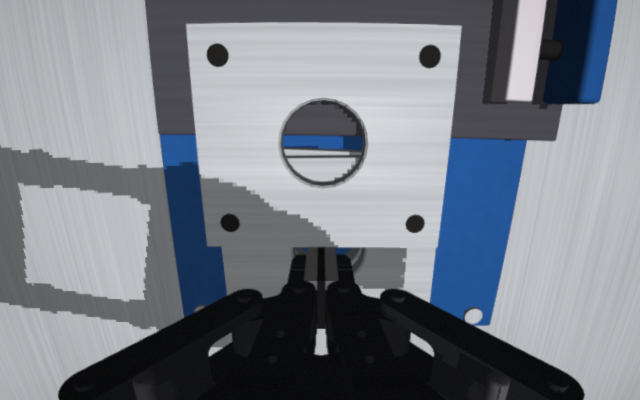

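```bash
python3 -m creep '0.25 0 0 0;0.5 0 0 0;0.75 0 -0.02 0;1 0 -0.04 0.1;1.25 0.02 -0.05 0.1;1.5 0.02 -0.05 0.2;1.75 0.02 -0.05 0.2;2 0.02 -0.05 0.3;2.25 0.03 -0.05 0.4;2.5 0.03 -0.05 0.5;2.75 0.03 -0.05 0.5;3 0.03 -0.05 0.6;3.2 0.03 -0.05 0.6;3.4 0.03 -0.05 0.6;3.6 0.03 -0.05 0.6;3.8 0.03 -0.05 0.6;4 0.03 -0.05 0.6;4.2 0.03 -0.05 0.6;4.3 0.03 -0.05 0.6;4.3 0.03 -0.05 0.6' && python3 - <<'E'
from rig import env
import cv2,numpy as np,json
s=env.sense();c=env.camera_info("wrist");im=env.get_image("wrist")
cv2.imwrite('pics/w4.png',im);print(s['ee_pos'],s['contact_force'])
json.dump({k:np.array(v).tolist() for k,v in c.items() if k in('K','dist_coeffs','extrinsics')},open('w4.json','w'))
E
```

```text
time_s: 9.75
ee_pos: [0.5525, -0.0707, 0.0456]
ee_rot: [0.716, 0.698, -0.0, -0.0]
contact_force: [0.9, -1.1, 0.1]
grip_width: 0.0004
grasp_force: 0.3
[ 0.55249801 -0.07068923  0.04556968] [ 0.86555892 -1.09291079  0.09972435]
```

View pics/w4.png

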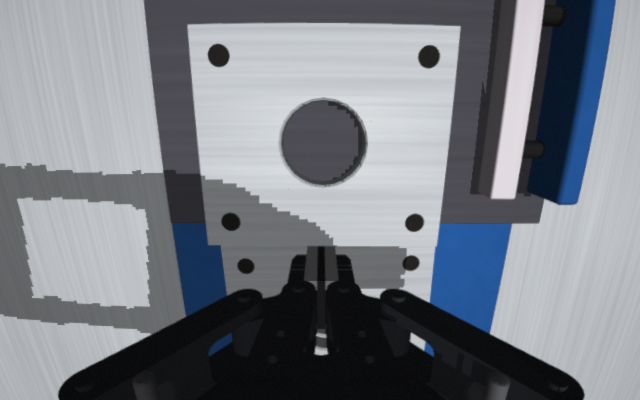

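The top plate has left the stack, with holes at (219,55), (429,56), (231,222), (414,222). Plate 3's front holes now show behind it at (246,266) and (411,263).

```bash
cat > pl.py <<'E'
import json,sys
from h import *
def holes(t,ymax=235):
    g=cv2.cvtColor(cv2.imread(f'pics/{t}.png'),6)
    n,l,st,ce=cv2.connectedComponentsWithStats((g<60).astype(np.uint8))
    return np.array([ce[i] for i in range(1,n) if 120<st[i,4]<900 and .6<st[i,2]/st[i,3]<1.6 and st[i,4]>.6*st[i,2]*st[i,3]])
U=np.array([.0244,.9997]);V=np.array([-.9997,.0244]);O=np.array([556.7,-34.5])
def fx(P): return np.c_[(P-O)@U,(P-O)@V]
E
python3 - <<'E'
from pl import *
h=holes('w4');print(h.round(1).tolist())
c=json.load(open('w4.json'))
P=onplane(c,[(219,55),(429,56.3),(231,221.5),(414.5,222)],.051)[:,:2]*1e3
print('world',P.round(1).tolist(),P.mean(0),'fix',fx(P).mean(0).round(1))
d=P[1]-P[0];print('yaw',np.degrees(np.arctan2(d[1],d[0]))+90); d=P[1]-P[3];print(np.degrees(np.arctan2(d[1],d[0])))
print('plate3 holes',onplane(c,[(246,266),(411,263)],.042)[:,:2]*1e3)
E
```

```text
[[218.2, 55.0], [428.5, 56.1], [230.5, 221.4], [414.1, 222.4], [410.1, 262.6], [245.4, 265.7]]
world [[513.7, 25.8], [599.0, 23.3], [511.5, -45.7], [596.9, -48.0]] [555.27024639 -11.15974455] fix [23.3  2. ]
yaw 88.28209255229015
88.31156592376595
plate3 holes [[513.80906225 -73.54630295]
 [599.29644607 -73.89075539]]
```

```bash
python3 -c "
from pl import *
c=json.load(open('w1.json'))
print('w1 lower plate corner',onplane(c,[(245+541/4.4,190+75/4.4),(245+524/4.4,190+82/4.4)],.042)[:,:2]*1e3)"
python3 -m creep '0.2 0 0 0;0.4 0 0 0;0.6 0 0 0;0.8 0 0 0;1 0 0 0;1.1 0 0 0;1.2 0 0 0;1.2 0 0 0' && python3 -m creep '0.05 0 0 0;0.1 0 0 0;0.1 0 0 0' && python3 -m creep '0.05 0 0 0;0.1 0 0 0;0.1 0 0 0'
```

```text
w1 lower plate corner [[611.17047299 -61.8588983 ]
 [606.37497997 -63.7210237 ]]
time_s: 10.6
ee_pos: [0.5531, -0.0589, 0.0458]
ee_rot: [0.716, 0.698, 0.0, -0.0]
contact_force: [-0.5, -0.7, -0.2]
grip_width: 0.0002
grasp_force: 0.3
time_s: 10.9
ee_pos: [0.5532, -0.0582, 0.0459]
ee_rot: [0.716, 0.698, 0.0, 0.0]
contact_force: [0.3, -1.3, -0.9]
grip_width: 0.0001
grasp_force: 0.9
time_s: 11.2
ee_pos: [0.5532, -0.0573, 0.0459]
ee_rot: [0.716, 0.698, -0.0, 0.0]
contact_force: [-0.9, -2.6, -0.9]
grip_width: 0.0001
grasp_force: 1.4
```

```bash
for i in 1; do python3 -m creep '0.05 0 0 0;0.1 0 0 0;0.1 0 0 0' | grep -E 'pos|force'; python3 -m creep '0.05 0 0 0;0.1 0 0 0;0.1 0 0 0' | grep -E 'pos|force'; python3 -m creep '0.05 0 0 0;0.05 0 0 0'| grep -E 'pos|force'; done
```

```text
ee_pos: [0.5532, -0.0561, 0.0458]
contact_force: [-0.5, -2.3, -0.5]
grasp_force: 1.4
ee_pos: [0.5532, -0.0554, 0.0458]
contact_force: [-0.0, -4.4, 0.2]
grasp_force: 2.2
ee_pos: [0.5532, -0.0552, 0.0458]
contact_force: [-1.5, -6.2, 0.3]
grasp_force: 2.9
```

```bash
python3 -m creep '0.05 0 0 0;0.05 0 0 0;0.05 0 0 0'| grep -E 'pos|force'
```

```text
ee_pos: [0.5532, -0.0551, 0.0458]
contact_force: [-1.2, -7.1, -0.9]
grasp_force: 3.5
```

```bash
python3 -m creep '0.03 0 0 0;0.03 0 0 0;0.03 0 0 0'| grep -E 'pos|force'
```

```text
ee_pos: [0.5532, -0.055, 0.0459]
contact_force: [-0.6, -7.6, 0.3]
grasp_force: 3.9
```

```bash
python3 -m creep '0.05 0 0 0;0.1 0 0 0;0.1 0 0 0;0.1 0 0 0'| grep -E 'pos|force'; python3 -m creep '0.03 0 0 0;0.05 0 0 0;0.05 0 0 0'| grep -E 'pos|force'
```

```text
ee_pos: [0.5531, -0.0547, 0.0459]
contact_force: [-1.9, -9.9, -0.6]
grasp_force: 5.1
ee_pos: [0.5531, -0.0546, 0.0458]
contact_force: [-1.5, -11.9, -0.2]
grasp_force: 5.9
```

```bash
python3 -m creep '0 0 0 0;0 0 0 0;0 0 0 0;0 0 0 0'| grep -E 'time|pos|force'; python3 -m creep '-0.02 0 0 0;-0.02 0 0 0;-0.02 0 0 0;-0.02 0 0 0;-0.02 0 0 0;-0.02 0 0 0;-0.02 0 0 0'| grep -E 'time|pos|force'; python3 - <<'E'
from rig import env
import cv2,numpy as np,json
s=env.sense();c=env.camera_info("wrist");im=env.get_image("wrist")
cv2.imwrite('pics/w5.png',im)
json.dump({k:np.array(v).tolist() for k,v in c.items() if k in('K','dist_coeffs','extrinsics')},open('w5.json','w'))
from pl import *
h=holes('w5');print(h.round(1).tolist())
h=h[h[:,1]<240];P=onplane(c,h,.051)[:,:2]*1e3
print(P.round(1).tolist(),fx(P).round(1).tolist(),fx(P).mean(0))
E
```

```text
time_s: 13.7
ee_pos: [0.5531, -0.0546, 0.0459]
contact_force: [-2.3, -12.1, 0.4]
grasp_force: 5.8
time_s: 14.4
ee_pos: [0.5531, -0.0546, 0.0459]
contact_force: [-1.6, -10.5, -0.8]
grasp_force: 5.5
[[217.7, 55.8], [428.1, 56.9], [230.4, 222.0], [413.5, 222.8]]
[[513.7, 41.6], [599.1, 39.2], [511.7, -29.9], [597.1, -32.3]] [[75.1, 44.9], [74.7, -40.6], [3.5, 45.1], [3.2, -40.3]] [39.10607658  2.2597925 ]
```

```bash
python3 -m creep '-0.1 0 0 0;-0.2 0 0 0;-0.3 0 0 0;-0.6 0 0 0;-1 0 0 0;-1.5 0 -0.5 0;-1.5 0 -3 0;-1.5 0 -5.4 0;-1 -1 -5.4 8;-0.5 -2 -5.4 16;0 -3 -5.4 24;1 -4 -5.4 32;2 -5 -5.4 40;3 -6 -5.4 48;4 -7 -5.4 56;5 -7.5 -5.4 64;5.9 -7.5 -5.4 72;5.9 -7.5 -5.4 80;5.9 -7.5 -5.4 88;5.9 -7.5 -5.4 90' && python3 -m creep '0 0 0 0;0 0 0 0;0 0 0 0' && python3 - <<'E'
from rig import env
import cv2,numpy as np,json
s=env.sense();c=env.camera_info("wrist");im=env.get_image("wrist")
cv2.imwrite('pics/w6.png',im)
json.dump({k:np.array(v).tolist() for k,v in c.items() if k in('K','dist_coeffs','extrinsics')},open('w6.json','w'))
from go import go
go([.480,.0065,.0455],-1.4)
E
```

```text
time_s: 16.45
ee_pos: [0.4799, 0.0084, 0.1003]
ee_rot: [1.0, -0.014, 0.0, -0.0]
contact_force: [0.7, 0.9, 0.1]
grip_width: -0.0003
grasp_force: 0.0
time_s: 16.75
ee_pos: [0.4798, 0.0082, 0.1]
ee_rot: [1.0, -0.012, 0.0, -0.0]
contact_force: [0.4, 0.2, 0.1]
grip_width: -0.0
grasp_force: 0.0
t 16.8 shift [0.026 0.173 5.439] turn 0.01 toolx yaw -1.39
```

View pics/w6.png

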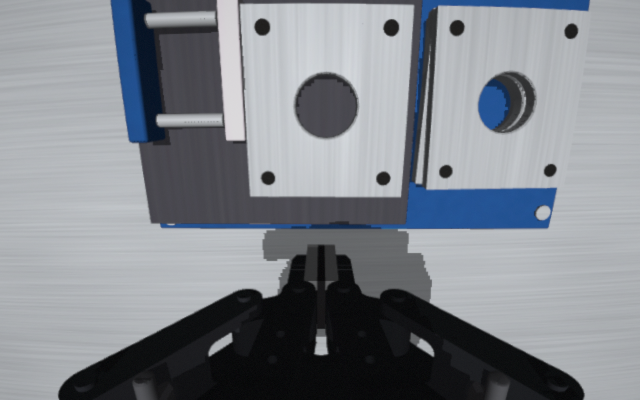

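The plate lies against the stop bar at column ~244, and the stack on the right is undisturbed. The open +y edge of the plate is at row ~197, with the fingers in front of it.

```bash
python3 - <<'E'
from pl import *
c=json.load(open('w6.json'));h=holes('w6');print(h.round(1).tolist())
h=np.array(sorted(h.tolist()));
P=onplane(c,h[h[:,0]<410],.051)[:,:2]*1e3;print('plate',P.round(1).tolist(),P.mean(0),fx(P).mean(0))
P=onplane(c,h[h[:,0]>410],.042)[:,:2]*1e3;print('plate3',P.round(1).tolist(),P.mean(0))
E
python3 -m creep '0 0.1 1.5 0;0 0.2 3 0;0 0.2 4.5 0;0 0.2 5.4 0;0 0.2 5.4 0;0.2 0.2 5.4 0;0.4 0.2 5.4 0;0.4 0.2 5.4 0'
```

```text
[[261.7, 26.5], [390.7, 27.2], [456.8, 27.4], [570.7, 30.8]]
plate [[599.2, 38.6], [597.2, -33.0]] [598.18679057   2.79949397] [ 38.30058182 -40.56423687]
plate3 [[599.1, -73.9], [598.7, -145.5]] [ 598.91072559 -109.70235602]
time_s: 17.6
ee_pos: [0.485, 0.0061, 0.0468]
ee_rot: [1.0, -0.012, 0.001, 0.0]
contact_force: [-0.1, -0.5, -0.1]
grip_width: -0.0002
grasp_force: 0.0
```

```bash
python3 -m creep '0.1 0 0.05 0;0.2 0 0.1 0;0.3 0 0.1 0;0.4 0 0.1 0;0.5 0 0.1 0;0.6 0 0.1 0;0.6 0 0.1 0' | grep -E 'pos|force'; python3 -m creep '0.1 -0.03 0 0;0.2 -0.06 0 0;0.3 -0.09 0 0;0.4 -0.1 0 0;0.5 -0.1 0 0;0.6 -0.1 0 0'| grep -E 'pos|force'
```

```text
ee_pos: [0.4893, 0.006, 0.0447]
contact_force: [-0.6, 0.4, 1.7]
grasp_force: 0.6
ee_pos: [0.4924, 0.0066, 0.0441]
contact_force: [-8.5, -2.0, 6.8]
grasp_force: 4.4
```

```bash
python3 -m creep '0 0 -0.1 0;0 0 -0.15 0;0 0 -0.15 0' | grep -E 'pos|force'; python3 -m creep '0.1 0 0 0;0.2 0 0 0;0.3 0 0 0'| grep -E 'pos|force'
```

```text
ee_pos: [0.4954, 0.0069, 0.046]
contact_force: [-1.7, 0.1, -2.0]
grasp_force: 0.9
ee_pos: [0.4988, 0.0068, 0.0462]
contact_force: [-2.1, 0.2, -1.5]
grasp_force: 1.0
```

```bash
python3 -m creep '0.1 -0.03 0 0;0.2 -0.06 0 0;0.3 -0.08 0 0;0.4 -0.1 0 0;0.5 -0.1 0 0;0.6 -0.1 0 0;0.7 -0.1 0 0'| grep -E 'pos|force';  python3 -m creep '0.05 -0.02 0 0;0.1 -0.03 0 0;0.1 -0.03 0 0'| grep -E 'pos|force'; python3 -m creep '0.05 -0.02 0 0;0.1 -0.03 0 0;0.1 -0.03 0 0'| grep -E 'pos|force'
```

```text
ee_pos: [0.5058, 0.0077, 0.0463]
contact_force: [-2.2, -0.6, -0.8]
grasp_force: 1.1
ee_pos: [0.5067, 0.0079, 0.0463]
contact_force: [-2.0, -1.0, -0.6]
grasp_force: 1.2
ee_pos: [0.5073, 0.008, 0.0462]
contact_force: [-3.5, -1.5, 0.4]
grasp_force: 2.1
```

```bash
for i in 1; do python3 -m creep '0.05 -0.02 0 0;0.07 -0.02 0 0;0.07 -0.02 0 0'| grep -E 'pos|force';  python3 -m creep '0.05 -0.02 0 0;0.07 -0.02 0 0;0.07 -0.02 0 0'| grep -E 'pos|force'; python3 -m creep '0.05 -0.02 0 0;0.07 -0.02 0 0;0.07 -0.02 0 0'| grep -E 'pos|force'; done
```

```text
ee_pos: [0.5077, 0.0081, 0.0462]
contact_force: [-5.1, -1.8, 1.1]
grasp_force: 2.6
ee_pos: [0.508, 0.0082, 0.0461]
contact_force: [-7.4, -2.8, 1.6]
grasp_force: 3.0
ee_pos: [0.5083, 0.0083, 0.0461]
contact_force: [-8.0, -4.2, 3.7]
grasp_force: 3.6
```

```bash
python3 -m creep '0.05 0 0 0;0.08 0 -0.02 0;0.08 0 -0.02 0;0.08 0 -0.02 0'| grep -E 'pos|force'; python3 -m creep '0.03 0 0 0;0.05 0 0 0;0.05 0 0 0'| grep -E 'pos|force'
```

```text
ee_pos: [0.5085, 0.0083, 0.0461]
contact_force: [-8.9, -4.1, 3.6]
grasp_force: 4.1
ee_pos: [0.5085, 0.0083, 0.046]
contact_force: [-9.6, -3.7, 5.0]
grasp_force: 4.7
```

```bash
python3 -m creep '0.05 0 -0.04 0;0.08 0 -0.08 0;0.08 0 -0.08 0;0.08 0 -0.08 0'| grep -E 'pos|force'; python3 -m creep '0 0 0 0;0 0 0 0;0 0 0 0;0 0 0 0;0 0 0 0;0 0 0 0;0 0 0 0;0 0 0 0;0 0 0 0;0 0 0 0'| grep -E 'time|pos|force'; python3 - <<'E'
from rig import env
import cv2,numpy as np,json
s=env.sense();c=env.camera_info("wrist");im=env.get_image("wrist")
cv2.imwrite('pics/w7.png',im)
json.dump({k:np.array(v).tolist() for k,v in c.items() if k in('K','dist_coeffs','extrinsics')},open('w7.json','w'))
from pl import *
h=holes('w7');print(h.round(1).tolist())
P=onplane(c,h,.051)[:,:2]*1e3;print(fx(P).round(1).tolist())
E
```

```text
ee_pos: [0.5089, 0.0082, 0.0462]
contact_force: [-8.4, -2.8, 1.9]
grasp_force: 4.3
time_s: 23.8
ee_pos: [0.5088, 0.0082, 0.0462]
contact_force: [-9.1, -3.8, 2.4]
grasp_force: 4.3
[[247.0, 14.8], [427.4, 23.4], [502.0, 67.8], [250.9, 219.5], [404.0, 225.2], [606.4, 241.4], [479.2, 245.5]]
[[71.0, -61.1], [-0.4, -58.3], [-33.2, -42.3], [74.4, 24.4], [3.0, 27.2], [-102.0, 36.5], [-34.8, 37.8]]
```

View pics/w7.png

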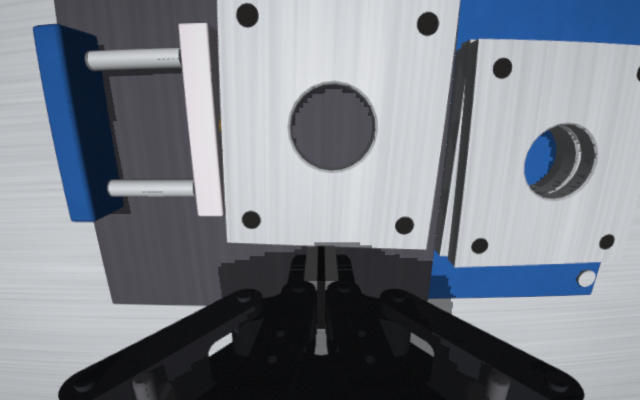

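The plate is seated, but yawed about 2° clockwise: the dark gap to the stop bar is wider at the top of the picture, and its edges are tilted relative to the bar. I'll push again nearer its rear half to square it against the fence.

```bash
python3 -m creep '-0.2 0 0 0;-0.5 0.1 0 0;-0.8 0.2 0 0;-1.1 0.2 0 0;-1.1 0.2 0 0;-1.1 0.8 0 0;-1.1 1.5 0 0;-1.1 2.3 0 0;-1.1 2.9 0 0;-1.1 2.9 0 0;-1.1 2.9 0 0' | grep -E 'time|pos|force'; python3 - <<'E'
from rig import env
import cv2,numpy as np,json
s=env.sense();c=env.camera_info("wrist");im=env.get_image("wrist")
cv2.imwrite('pics/w8.png',im)
from pl import *
h=holes('w8');P=fx(onplane(c,h,.051)[:,:2]*1e3);print(P.round(1).tolist(),fx(s['ee_pos'][None,:2]*1e3))
E
```

```text
time_s: 24.95
ee_pos: [0.5002, -0.0204, 0.0472]
contact_force: [-0.6, 0.4, -0.5]
grasp_force: 0.0
[[-0.8, -56.9], [-35.2, -41.7], [-102.4, -43.0], [74.0, 24.6], [2.4, 27.2], [-104.0, 37.2], [-36.9, 38.6]] [[12.73792292 56.83509181]]
```

```bash
python3 -m creep '0.2 0 0 0;0.4 0 0.05 0;0.6 0 0.05 0;0.7 0 0.05 0;0.8 0 0.05 0;0.8 0 0.05 0' | grep -E 'pos|force'; python3 -m creep '0.1 0 0 0;0.15 0 0 0;0.2 0 0 0;0.2 0 0 0'| grep -E 'pos|force'; python3 -m creep '0.1 0 0 0;0.15 0 0 0;0.15 0 0 0'| grep -E 'pos|force'
```

```text
ee_pos: [0.507, -0.0201, 0.0465]
contact_force: [-4.3, 1.1, 3.4]
grasp_force: 2.5
ee_pos: [0.5072, -0.0201, 0.0463]
contact_force: [-10.0, 0.6, 8.2]
grasp_force: 4.9
ee_pos: [0.5076, -0.0203, 0.0461]
contact_force: [-11.7, -0.3, 10.9]
grasp_force: 6.3
```

```bash
python3 -m creep '-0.1 0 -0.1 0;-0.1 0 -0.2 0;-0.1 0 -0.3 0;-0.1 0 -0.3 0'| grep -E 'pos|force'; python3 -c "
from rig import env
from pl import *
import cv2
s=env.sense();c=env.camera_info('wrist');cv2.imwrite('pics/w9.png',env.get_image('wrist'))
P=fx(onplane(c,holes('w9'),.051)[:,:2]*1e3);print(P.round(1).tolist())"
```

```text
ee_pos: [0.5105, -0.0203, 0.0497]
contact_force: [-3.4, 0.3, 0.9]
grasp_force: 1.2
[[-0.6, -60.3], [70.9, -61.0], [-35.3, -42.4], [-102.5, -43.8], [71.8, 24.5], [0.2, 25.2], [-104.1, 36.5], [-36.8, 37.9]]
```

```bash
python3 -m creep '-0.3 0 0 0;-0.8 0 0 0;-1.3 0 0 0;-1.6 0 -1.5 0;-1.6 0 -4 0;-1.6 0.5 -5 -8;-1 1.5 -5 -16;0 2.5 -5 -24;1 3.5 -5 -32;2 4.5 -5 -40;3 4.5 -5 -48;4 4.5 -5 -56;5 4.5 -5 -64;6 4.5 -5 -72;6.4 4.5 -5 -80;6.4 4.5 -5 -88;6.4 4.5 -5 -90;6.4 4.5 -5 -90;6.4 4.5 -5 -90' | grep -E 'time|pos|force'; python3 - <<'E'
from rig import env
import cv2,numpy as np,json
s=env.sense();c=env.camera_info("wrist");im=env.get_image("wrist")
cv2.imwrite('pics/w10.png',im)
from pl import *
h=holes('w10');P=fx(onplane(c,h,.051)[:,:2]*1e3);print(P.round(1).tolist(),fx(s['ee_pos'][None,:2]*1e3))
from go import go
go([.5739,-.0669,.047],88.6)
E
```

```text
time_s: 28.65
ee_pos: [0.5736, -0.0668, 0.0999]
contact_force: [0.6, 0.0, 0.1]
grasp_force: 0.0
[[72.1, 24.7], [71.2, -60.9], [0.2, 25.6]] [[-31.89915756 -17.63605467]]
t 28.7 shift [-0.008  0.034  5.287] turn -0.06 toolx yaw 88.54
```

```bash
python3 -m creep '0 0 1.5 0;0 0 3 0;0 0 4.5 0;0 0 5.3 0;0 0 5.3 0;0.2 0 5.3 0;0.4 0 5.3 0;0.6 0 5.3 0;0.7 0 5.3 0;0.7 0 5.3 0' | grep -E 'pos|force'; python3 -m creep '0.1 0 0 0;0.2 0 0 0;0.3 0 0 0;0.3 0 0 0' | grep -E 'pos|force'; python3 -m creep '0.05 0 0 0;0.1 0 0 0;0.1 0 0 0' | grep -E 'pos|force'
```

```text
ee_pos: [0.5741, -0.0597, 0.0473]
contact_force: [-0.9, 0.3, -0.1]
grasp_force: 0.0
ee_pos: [0.574, -0.0576, 0.047]
contact_force: [-1.3, -5.3, 1.5]
grasp_force: 2.4
ee_pos: [0.574, -0.0562, 0.047]
contact_force: [-0.6, -4.4, 1.9]
grasp_force: 2.6
```

```bash
python3 -m creep '0.05 0 0 0;0.1 0 0 0;0.1 0 0 0' | grep -E 'pos|force'; python3 -m creep '0.05 0 0 0;0.1 0 0 0;0.1 0 0 0' | grep -E 'pos|force'
```

```text
ee_pos: [0.5742, -0.0558, 0.047]
contact_force: [0.3, -6.8, 1.7]
grasp_force: 3.5
ee_pos: [0.5745, -0.0554, 0.047]
contact_force: [1.5, -9.6, 0.3]
grasp_force: 4.6
```

```bash
python3 -m creep '0.03 0 0 0;0.06 0 0 0;0.06 0 0 0;0.06 0 0 0' | grep -E 'pos|force'; python3 -m creep '0 0 0 0;0 0 0 0;0 0 0 0;0 0 0 0;0 0 0 0;0 0 0 0;0 0 0 0;0 0 0 0;0 0 0 0' | grep -E 'time|pos|force'; python3 - <<'E'
from rig import env
import cv2,numpy as np,json
s=env.sense();c=env.camera_info("wrist");im=env.get_image("wrist")
cv2.imwrite('pics/w11.png',im)
from pl import *
h=holes('w11');P=fx(onplane(c,h,.051)[:,:2]*1e3);print(P.round(1).tolist())
E
```

```text
ee_pos: [0.5745, -0.0552, 0.0471]
contact_force: [0.2, -10.5, 0.4]
grasp_force: 5.3
time_s: 32.3
ee_pos: [0.5745, -0.0553, 0.0471]
contact_force: [-0.3, -10.3, 0.1]
grasp_force: 5.3
[[74.9, 24.5], [74.4, -61.0], [3.3, 24.8], [2.9, -60.6], [-34.1, 38.4]]
```

```bash
python3 -m creep '-0.1 0 0 0;-0.2 0 0 0;-0.3 0 0 0;-0.6 0 0 0;-1 0 0 0;-1.5 0 -0.5 0;-1.5 0 -3 0;-1.5 0 -5.3 0;-1 -1 -5.3 8;-0.5 -2 -5.3 16;0 -3 -5.3 24;1 -4 -5.3 32;2 -5 -5.3 40;3 -6 -5.3 48;4 -7 -5.3 56;5 -7.6 -5.3 64;5.3 -7.6 -5.3 72;5.3 -7.6 -5.3 80;5.3 -7.6 -5.3 88;5.3 -7.6 -5.3 90' | grep -E 'time|pos|force';python3 -m creep '0 0 0 0;0 0 0 0' | grep -E 'time|pos|force'; python3 - <<'E'
from rig import env
import cv2,numpy as np,json
s=env.sense();c=env.camera_info("wrist");im=env.get_image("wrist")
cv2.imwrite('pics/w12.png',im)
from pl import *
h=holes('w12');P=fx(onplane(c,h,.051)[:,:2]*1e3);print(P.round(1).tolist(),fx(s['ee_pos'][None,:2]*1e3))
from go import go
go([.5016,.0029,.0475],-1.4)
E
```

```text
time_s: 34.35
ee_pos: [0.4991, 0.0016, 0.1001]
contact_force: [-0.1, 0.6, 0.1]
grasp_force: 0.0
time_s: 34.55
ee_pos: [0.4992, 0.0015, 0.1]
contact_force: [0.2, -0.6, -0.7]
grasp_force: 0.0
[[74.1, -61.1], [2.4, -60.9], [-35.1, -42.1], [-103.4, -43.4]] [[34.61282279 58.33270277]]
t 34.6 shift [ 0.235 -0.144  5.241] turn 0.03 toolx yaw -1.37
```

```bash
python3 -m creep '0 0 1.5 0;0 0 3 0;0 -0.1 4.5 0;0 -0.1 5.2 0;0 -0.1 5.2 0;0.3 -0.1 5.2 0;0.5 -0.1 5.2 0;0.7 -0.1 5.2 0;0.8 -0.1 5.2 0;0.9 -0.1 5.2 0;0.9 -0.1 5.2 0' | grep -E 'pos|force'; python3 -m creep '0.1 0 -0.02 0;0.2 0 -0.05 0;0.2 0 -0.05 0' | grep -E 'pos|force'
```

```text
ee_pos: [0.5085, 0.0023, 0.0479]
contact_force: [-0.6, -0.0, -0.3]
grasp_force: 0.0
ee_pos: [0.51, 0.0023, 0.0482]
contact_force: [0.2, 0.4, 0.4]
grasp_force: 0.6
```

```bash
python3 -m creep '0.1 0 0.03 0;0.15 0 0.03 0;0.15 0 0.03 0' | grep -E 'pos|force'; python3 -m creep '0.05 0 -0.03 0;0.1 0 -0.05 0;0.1 0 -0.05 0' | grep -E 'pos|force'; python3 -m creep '0.05 0 -0.03 0;0.1 0 -0.05 0;0.1 0 -0.05 0' | grep -E 'pos|force'
```

```text
ee_pos: [0.51, 0.0023, 0.0476]
contact_force: [-5.8, -0.1, 4.5]
grasp_force: 2.9
ee_pos: [0.5101, 0.0023, 0.0477]
contact_force: [-7.4, 0.1, 3.4]
grasp_force: 3.5
ee_pos: [0.5102, 0.0023, 0.0477]
contact_force: [-8.2, 0.3, 3.8]
grasp_force: 4.0
```

```bash
python3 -m creep '0.05 0 -0.05 0;0.1 0 -0.1 0;0.1 0 -0.1 0' | grep -E 'pos|force'; python3 -m creep '0.05 0 -0.03 0;0.1 0 -0.05 0;0.1 0 -0.05 0' | grep -E 'pos|force'
```

```text
ee_pos: [0.5106, 0.0023, 0.0482]
contact_force: [-7.4, -0.6, 2.2]
grasp_force: 3.2
ee_pos: [0.5108, 0.0023, 0.0484]
contact_force: [-9.3, 0.5, 1.4]
grasp_force: 3.6
```

```bash
python3 -m creep '0.05 0 0 0;0.08 0 0 0;0.08 0 0 0;0.08 0 0 0' | grep -E 'pos|force'; python3 -m creep '0 0 0 0;0 0 0 0;0 0 0 0;0 0 0 0;0 0 0 0;0 0 0 0;0 0 0 0;0 0 0 0;0 0 0 0;0 0 0 0' | grep -E 'time|pos|force'; python3 - <<'E'
from rig import env
import cv2,numpy as np,json
s=env.sense();c=env.camera_info("wrist");im=env.get_image("wrist")
cv2.imwrite('pics/w13.png',im)
from pl import *
h=holes('w13');P=fx(onplane(c,h,.051)[:,:2]*1e3);print(P.round(1).tolist(),fx(s['ee_pos'][None,:2]*1e3))
E
```

```text
ee_pos: [0.5109, 0.0023, 0.0483]
contact_force: [-10.9, -0.5, 2.6]
grasp_force: 4.9
time_s: 38.9
ee_pos: [0.5109, 0.0023, 0.0483]
contact_force: [-11.2, -0.4, 3.1]
grasp_force: 4.9
[[73.9, -61.4], [2.4, -61.3], [-33.7, -42.5], [-100.8, -43.8], [74.1, 24.1], [2.5, 24.2], [-102.5, 36.5], [-35.2, 37.7]] [[35.6737425  46.68286704]]
```

```bash
python3 -m creep '0 -0.05 0 0;0 -0.1 0 0;0 -0.1 0 0' | grep -E 'pos|force'; python3 -m creep '-0.1 0 0 0;-0.2 0 0 0;-0.3 0 0 0;-0.4 0 0 0;-0.5 0 0 0;-0.6 0 0 0;-0.8 0 0 0;-1.1 0 0 0;-1.5 0 0 0;-1.5 0 0 0;-1.5 0 -2 0;-1.5 0 -5 0;-1.5 0 -5 0;-1.5 0 -5 0' | grep -E 'time|pos|force'; python3 - <<'E'
from rig import env
import cv2,numpy as np,json
s=env.sense();c=env.camera_info("wrist");im=env.get_image("wrist")
cv2.imwrite('pics/w14.png',im)
from pl import *
h=holes('w14');P=fx(onplane(c,h,.051)[:,:2]*1e3);print(h.round(1).tolist(),P.round(1).tolist(),fx(s['ee_pos'][None,:2]*1e3))
E
```

```text
ee_pos: [0.511, 0.0025, 0.0483]
contact_force: [-10.8, -4.4, 2.9]
grasp_force: 4.8
time_s: 40.65
ee_pos: [0.5024, 0.0035, 0.1014]
contact_force: [-0.4, 0.1, -0.4]
grasp_force: 0.0
[[255.0, 32.0], [382.5, 32.3], [445.1, 68.9], [556.7, 70.1]] [[74.0, -61.2], [2.4, -61.0], [-34.9, -42.0], [-103.3, -43.5]] [[36.64805605 55.16224042]]
```

View pics/w14.png

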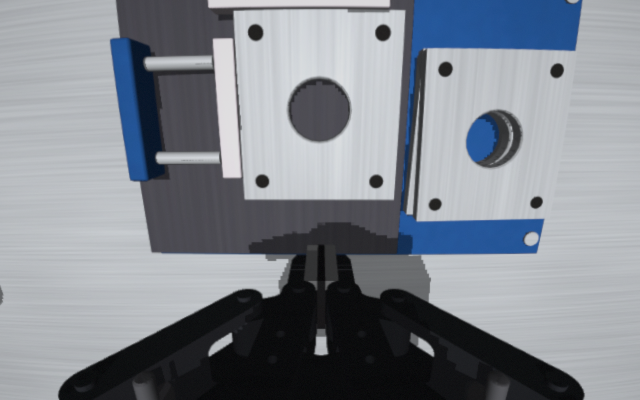

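The plate sits square in the corner: its upper edge (row ~10) meets the fence and its left edge (column ~238) meets the stop bar. The hole positions match those after each push to within 0.2 mm, and the stack has not moved. I'm handing the job in.

```bash
python3 -c "
from rig import env
print(env.sign_off())"
```

```text
the job is handed in; nothing more can be done
None
```

I slid the top plate off the stack onto the bay and pressed it home against the end stop, then the side fence, each held for about a second at 10–12 N measured at the wrist. The first fence push left it about 2° askew, so I squared it and repeated both pushes in order. By camera it ended square against both bars with the stack unmoved as far as the pictures show; I signed off at about 41 s, and the sign-off gave no verdict.

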